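# Stack and lock the filter holder

## Robot

A 6-joint arm with a two-finger parallel gripper is mounted at the origin on the work surface. World frame = base frame: x ahead of the robot, y to its left, z up, the work surface at z = 0. Lengths are in mm, angles in rad, forces in N, time in s.
With the tool pointing down it reaches from about 275 to 1000 mm from the base axis. Payload 8.4 kg.
Tool frame: the origin (TCP) lies between the finger pads; the fingertips stand 11 mm ahead of it and the grasp point (between the pads) lies 8 mm behind it; z points along the fingers, y is the direction in which the jaws open and shut (so a half turn about z gives the same grasp; the last joint's range is limited). The gripper opens to 85 mm and grips with 20 to 120 N. Pads are 22 mm wide; open, the fingers measure 114 mm over their backs; the gripper's body (76 mm by 85 mm) begins 54 mm behind the grasp point. The pads swing forward as they close: fully open they stand 13 mm farther back than shut.
Start: joints at [-1.32, 0.353, 1.633, -0, 1.155, -0.002], TCP at [156.321, -605.138, 242.281] pointing down, gripper open.
Joint ranges: [-2.63, 2.63], [-0.92, 2.1], [0.06, 2.66], [-1.3, 4.44], [0, 2.69], [-3.02, 3.02]. Speed limits (rad/s): [2.22, 2.22, 2.79, 3.14, 3.14, 3.14].

## Interface

Orientations are given as [roll, pitch, yaw] about the fixed x, y, z axes, in that order (R = Rz(yaw) Ry(pitch) Rx(roll)).
In Python, from rig import r, eyes gives the robot as it stands. The module is installed in compiled form; this text tells all that it offers.
- The arm moves only by the tool servo_tool, never from a script. Its argument "rows" is a list of rows, each a list of 3 entries, a list of its own where there are three numbers: the shift along the world's x, y, z in cm, then the turn about the world's z in rad, then the finger opening in cm, from 0 to 8.54. A call has 1 to 5 rows; each row shifts and turns the commanded pose from where the row before left it; what a row does not reach is not made up. A row lasts 1/12 s, in which the tool goes at most 41.7 mm and 7.16 degrees, less where a joint would pass 70% of its speed; a pose out of reach is approached as far as the arm can. A call is refused whole if a number of a shift passes 4.17 or a number of a turn 0.125, either way. A call with a gripper value outside its range is refused whole. The fingers move at their own pace and stop on an object; "squeeze" is the grip in N (left out, the last holds). Time passes only in rows, so rows that do not move let the fingers close. It gives the time, the measured TCP pose, the force and the opening at its end, in the units of the state.
- r.sense(): the state, without advancing time (a new reading comes with each control period).
- eyes.grab_frame(name): name is "side" or "top" or "wrist"; returns a dict with "frame" (384x512x3 uint8, red, green, blue), "depth" (384x512 float32, mm along the optical axis (not along the pixel's ray), 0 where there is no reading), "vertical_fov" (degrees; the focal length in pixels is half the picture's height over the tangent of half this angle, whatever the lens; pixels are square), "cx", "cy" (the principal point, pixels), "camera_from_world" (4x4, takes a point from world to camera coordinates); the wrist camera has in their place "hand_eye" (4x4, takes a point from camera to tool coordinates, whose origin is the TCP and whose axes are the flange's). Camera axes: x right, y down, z forward; pixel columns grow to the right and rows downward; lengths in mm; the calibration is good to about 2 mm. The wrist camera is an equidistant fisheye: a pixel r from the principal point sees the ray r / f radians off the axis. A picture is of the moment at which its call begins: read the wrist's pose just before it.
- r.sign_off(): hands the job in, once; it reports no verdict.
The state is a dict: "clock": time; "qpos": joint angles; "qvel": joint speeds; "joint_efforts": joint torques, N m; "eef_pos": TCP position; "tcp_rot": TCP orientation; "contact_force": force on the tool from outside, world axes, zero at the start; "wrist_torque": the same for the moment, N m; "opening": opening from 0.0 (shut) to 1.0 (fully open).
Only numpy, scipy, OpenCV 4.12 (cv2) and the standard library are available. Lean on these libraries where they do the work, as an engineer would, in place of code of your own. Each camera call takes 0.05 s, during which the arm holds its last target.

## Task

Assemble the filter holder: put the perforated steel support disc on the post first, then the yellow spacer ring, then fit the black clamp ring over the red lugs, press it down against the spring and turn it until it is locked under the lugs, and let go. The lugs may stand at any angle, so feel for where the clamp ring drops over them; put no more than 30 N on the stack or the lugs, and leave the other things on the bench alone.

Things in the scene. Friction and masses are not known exactly. Their poses are not given: they have to be found in the camera images.
- holder: Fixed aluminium filter holder. Origin: centre of its underside on the table, z up, +x along its short outlet stub. Foot 110 mm across, 18 high; column 54 mm across to 46. Steel post in the middle: 26 mm across up to 76 mm above the table, then a neck 18 mm across to its tapered top at 101 mm.
- seat_mid (a point): Centre, on the post's axis, of the top of the blue spring seat (52 mm across) round the post, 60 mm above the table, when not pressed. Pressed, it sinks up to 7 mm to a hard stop: 6 N before it starts, 10.8 N at 4 mm, 14.4 N at 7 mm. Carries the stack.
- lug_mid (a point): Point on the post's axis, 88.5 mm above the table, midway between two opposite red lugs on the neck: 26 mm tip to tip, each 7 mm wide, from 86 to 91 mm above the table. The lugs do not turn, but their line stands at an angle that is not measured, up to 1.35 rad either way from the holder's x axis (this point's axes are the holder's): see it or feel for it.
- support_mid (a point): Centre, half-way up, of the perforated steel support disc: 60 mm outside, 30 mm hole, 8 mm thick, about 90 g. Lies flat on the board, z up. Goes on the post first.
- spacer_mid (a point): Centre, half-way up, of the yellow spacer ring: 60 mm outside, 30 mm hole, 16 mm thick, about 60 g. Lies flat on the board. Goes on second, on top of the support disc.
- clamp_mid (a point): Centre, half-way up, of the black bayonet clamp ring: 60 mm outside, 16 mm thick, about 110 g, right way up on the board. Its bottom 6 mm is an inward lip with a 21 mm hole and two opposite notches, 10.5 mm wide, out to 32 mm across, along the ring's own x axis; above the lip the bore is 32 mm. Two white marks on top show the notch line.
- clamp_under (a point): Centre of the clamp ring's underside, same axes. Notches more than about 0.15 rad off the lugs: it rests on the lugs at 91 mm above the table. Passed over them, it rests on the spacer at 84 mm. Pressed 4 to 7 mm further (to 80 to 77) and turned either way 1.0 to 1.5 rad from there, the lip is under the lugs; let go, the spring holds it there at 80 mm.
- board: Fixed white parts board, 250 x 340 mm, 6 mm thick; origin at the centre of its underside. The three layers and the gasket start on it.
- gasket: Spare orange gasket ring, 44 mm across, 5 mm thick, lying on the parts board; not used in this job. Origin at the centre of its underside.
- bottle: White jar with a red cap, 68 mm across, 100 mm tall, a bystander. Origin at the centre of its underside.
- beaker: Glass beaker, 68 mm across, 85 mm tall, a bystander. Origin at the centre of its underside.
- tipbox: White pipette-tip box with blue lid, 124 x 87 x 67 mm, a bystander. Origin at the centre of its underside.
- rack: Green tube rack, 100 x 200 x 50 mm with tubes to 80 mm high, a bystander. Origin at the centre of its underside.
- timer: Grey bench timer, 60 x 75 x 22 mm, a bystander. Origin at the centre of its underside.

How it is judged (in metres and radians):
On the way, in this order (a step that is already met when the one before it is completed fails the run):
1. the support disc lies on the spring seat, over the post (z of support_mid in the frame of holder between 0.055 and 0.067 m and horizontal distance between support_mid and holder below 0.004 m and angle between support_mid's own z axis and vertical below 0.07 rad), for 0.2 s.
2. the spacer ring lies on the support disc, over the post (all of step 1 and z of spacer_mid in the frame of holder between 0.067 and 0.079 m and horizontal distance between spacer_mid and holder below 0.004 m and angle between spacer_mid's own z axis and vertical below 0.07 rad), for 0.2 s.
At the end, for the whole second after the job is handed in: Support disc, spacer and clamp ring on the post in that order, at rest, centred within 4 mm, level within 4 degrees; the clamp ring locked under the lugs so that the spring stays pressed: its underside at most 82 mm above the holder's (80 locked, 84 not), support's middle at most 62, spacer's 74 mm (z of support_mid in the frame of holder between 0.057 and 0.0622 m and horizontal distance between each of support_mid, spacer_mid, clamp_mid and holder below 0.004 m and angle between each of support_mid, spacer_mid, clamp_mid's own z axis and vertical below 0.07 rad and z of spacer_mid in the frame of holder between 0.069 and 0.0742 m and z of clamp_mid in the frame of holder between 0.085 and 0.09 m and linear speed of each of support, spacer, clamp below 0.01 m/s); the robot touches nothing.
It fails at once if more than 30 N between the clamp ring and the holder with its post and lugs, or the spacer (contact force between clamp and holder above 30 N or contact force between clamp and spacer above 30 N).
It fails at once if more than 30 N between the support disc or spacer and each other or the holder (contact force between spacer and support above 30 N or contact force between any of spacer, support and holder above 30 N).
It fails at once if one of the gasket, bottle, beaker, tip box, tube rack and timer is moved by more than 30 mm (distance of any of gasket, bottle, beaker, tipbox, rack, timer from where it was at the start of the episode above 0.03 m).
It also fails if it takes over 72 s, if anything falls off the work surface, if the arm or the gripper's body presses on something with over 40 N, if the wrist force passes 120 N, or if a joint passes its speed limit or range.

## Working session

There is one attempt and no reset: what is moved stays moved. The work goes in short steps, Python scripts to look and compute and a tool call to move; the robot and the scene stay as the last step left them, time stands still between calls to the robot, and variables do not carry over. Pictures are saved under pics/ and viewed, and the job is handed in when it is done.

Besides the shell and the picture viewer there is one more tool, called as name([rows], argument=value, ...), one row to a line, values as JSON. servo_tool: Moves the arm, as the interface text tells. Its arguments: {"type":"object","properties":{"rows":{"type":"array"},"squeeze":{"type":"number"}},"required":["rows"]}

```bash
mkdir -p pics; cat > h.py <<'E'
import numpy as np, cv2
from rig import r, eyes
def save(f,n): cv2.imwrite('pics/'+n+'.png', f['frame'][:,:,::-1])
def foc(f): return f['frame'].shape[0]/2/np.tan(np.radians(f['vertical_fov'])/2)
def pt(f,u,v,z):
    """ray through pixel onto plane z"""
    T=np.array(f['camera_from_world']);R=T[:3,:3];t=T[:3,3]
    k=foc(f);d=R.T@np.array([(u-f['cx'])/k,(v-f['cy'])/k,1]);c=-R.T@t
    return c+d*(z-c[2])/d[2]
def cloud(f):
    T=np.array(f['camera_from_world']);R=T[:3,:3];t=T[:3,3];k=foc(f)
    D=f['depth'];v,u=np.mgrid[:D.shape[0],:D.shape[1]]
    P=np.stack([(u-f['cx'])/k*D,(v-f['cy'])/k*D,D],-1)
    return (P-t)@R
E
python3 - <<'E'
from h import *
print(r.sense())
for n in('top','side','wrist'):
    f=eyes.grab_frame(n);save(f,n+'0');np.save('pics/'+n+'0.npy',f,allow_pickle=True)
    print(n,f['vertical_fov'],f['cx'],f['cy'],f.get('camera_from_world',f.get('hand_eye')))
E
```

```text
{'clock': 0.0, 'qpos': array([-1.32040936e+00,  3.53605126e-01,  1.63413004e+00, -1.59249524e-05,
        1.15517043e+00, -2.39398041e-03]), 'qvel': array([0.00073289, 0.00029396, 0.00032746, 0.0007402 , 0.00118483,
       0.00085804]), 'joint_efforts': array([ 1.64119912e-03, -6.05242109e+01, -3.42078209e+01,  5.04428124e-05,
        9.26357810e-03,  2.86512318e-05]), 'eef_pos': array([ 156.19927388, -604.70564313,  241.59027699]), 'tcp_rot': array([-3.14027967e+00,  1.14174963e-05,  2.52787392e-01]), 'contact_force': array([ 0.04482955, -0.68391441,  0.11741893]), 'wrist_torque': array([-0.02186776,  0.05437719,  0.04664742]), 'opening': 0.9972993379317625}
top 43.212829523173845 253.19151453735873 192.1929666662945 [[ 1.66043763e-02 -9.99820823e-01 -9.08934245e-03 -1.04194864e+01]
 [-9.95872647e-01 -1.57261766e-02 -8.93888001e-02  6.15303716e+02]
 [ 8.92298431e-02  1.05360728e-02 -9.95955333e-01  1.59190438e+03]
 [ 0.00000000e+00  0.00000000e+00  0.00000000e+00  1.00000000e+00]]
side 49.21598981794357 251.74197701215402 187.58664278510088 [[ 9.90861552e-01 -1.33470158e-01  1.94705580e-02 -6.14415577e+02]
 [-7.63942752e-02 -6.74288482e-01 -7.34505928e-01  9.22998898e+01]
 [ 1.11163395e-01  7.26306244e-01 -6.78322888e-01  1.36878735e+03]
 [ 0.00000000e+00  0.00000000e+00  0.00000000e+00  1.00000000e+00]]
wrist 65.70646984690485 257.12317949388915 193.1577967664001 [[ 2.05109040e-05 -9.47871805e-01 -3.18651910e-01  8.21517301e+01]
 [ 9.99999948e-01 -8.29636595e-05  3.11154000e-04  2.14865718e-01]
 [-3.21370633e-04 -3.18651900e-01  9.47871755e-01 -1.31705246e+02]
 [ 0.00000000e+00  0.00000000e+00  0.00000000e+00  1.00000000e+00]]
```

View pics/top0.png

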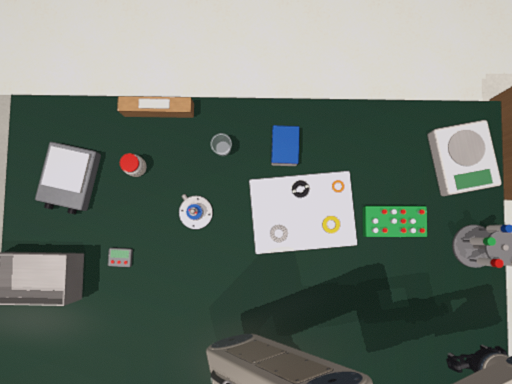

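View pics/side0.png

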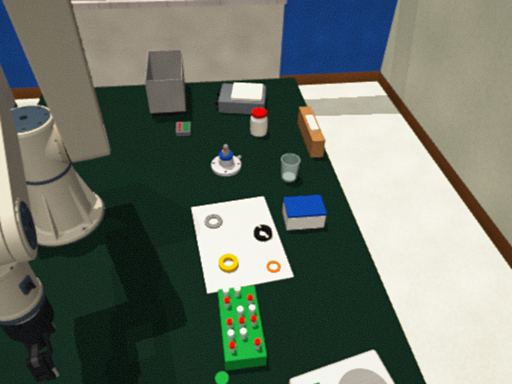

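View pics/wrist0.png

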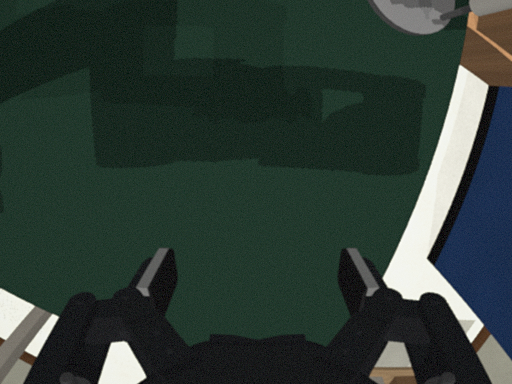

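The top view shows the holder at (195,212), support disc (279,233), spacer (331,224), clamp (300,189) and gasket (338,186). The side view shows the same objects. Next I measure them in both views.

```bash
cat > m.py <<'E'
from h import *
def cen(mask,box,mode='ell'):
    x0,y0,x1,y1=box;m=np.zeros_like(mask);m[y0:y1,x0:x1]=mask[y0:y1,x0:x1]
    cs,_=cv2.findContours(m.astype(np.uint8),cv2.RETR_EXTERNAL,cv2.CHAIN_APPROX_NONE)
    c=max(cs,key=cv2.contourArea); return cv2.fitEllipse(c),cv2.contourArea(c)
E
python3 - <<'E'
from m import *
S={}
for n in('top','side'):
    f=np.load('pics/%s0.npy'%n,allow_pickle=True).item();S[n]=f
    hsv=cv2.cvtColor(f['frame'],cv2.COLOR_RGB2HSV);H,s,V=cv2.split(hsv)
    boxes={'top':dict(holder=(175,192,216,232),support=(266,220,292,246),spacer=(318,212,345,238),clamp=(288,177,313,201),gasket=(328,177,348,196),seat=(180,195,212,228)),
     'side':dict(holder=(205,155,248,178),support=(200,211,227,231),spacer=(214,250,243,275),clamp=(250,221,276,244),gasket=(262,258,286,276),seat=(205,145,248,178))}[n]
    masks=dict(support=(V<215)&(s<60),spacer=(s>120)&(H>20)&(H<40),clamp=V<100,gasket=(s>100)&(H<20),seat=(s>120)&(H>100)&(H<130),holder=(V>120)&(s<60))
    zt=dict(support=14,spacer=22,clamp=22,gasket=11,seat=60,holder=18)
    for k in boxes:
        try:
            e,a=cen(masks[k],boxes[k]);p=pt(f,*e[0],zt[k]);
            print(n,k,np.round(e[0],1),np.round(e[1],1),a,p.round(1))
        except Exception as ex: print(k,ex)
    x=f['frame']
    if n=='top': c=x[170:250,165:365];
    else: c=x[140:290,180:320]
    cv2.imwrite('pics/crop_%s.png'%n,cv2.resize(c[:,:,::-1],None,fx=4,fy=4,interpolation=cv2.INTER_CUBIC))
    C=cloud(f)
    for (u,v) in ({'top':[(279,225),(331,215),(300,197),(260,200)],'side':[(213,215),(228,256)]}[n]): print((u,v),C[v,u].round(1))
E
```

```text
top holder [194.8 211.5] [32.  34.7] 846.0 [548.  194.4  18. ]
top support [278.4 232.9] [18.  18.6] 260.5 [481.3 -86.7  14. ]
top spacer [330.8 224. ] [16.2 16.3] 205.0 [ 513.7 -260.4   22. ]
top clamp [301.8 192.4] [ 6.9 14.5] 54.0 [ 617.8 -163.2   22. ]
top gasket [337.6 185.7] [11.2 11.2] 97.0 [ 643.4 -284.5   11. ]
top seat [193.9 211.4] [13.6 14.2] 150.0 [546.4 191.8  60. ]
(279, 225) [507.8 -88.5  13.2]
(331, 215) [ 544.6 -263.9    2.2]
(300, 197) [ 602.2 -157.3   21.5]
(260, 200) [591.  -23.7   8.9]
side holder [226.  165.2] [19.6 31.1] 405.5 [547.8 177.7  18. ]
side support [213.1 221.2] [14.3 18. ] 200.5 [482.  -92.9  14. ]
side spacer [228.  262.4] [17.6 18.7] 256.5 [ 514.  -267.5   22. ]
side clamp [262.6 232.8] [15.  17.6] 204.0 [ 631.2 -167.1   22. ]
side gasket [273.2 266.2] [11.4 13.3] 116.0 [ 644.3 -288.2   11. ]
side seat [225.5 154.3] [10.7 13.7] 68.5 [548.1 189.5  60. ]
(213, 215) [483.7 -62.9  11.2]
(228, 256) [ 516.3 -243.3   20.9]
```

View pics/crop_top.png

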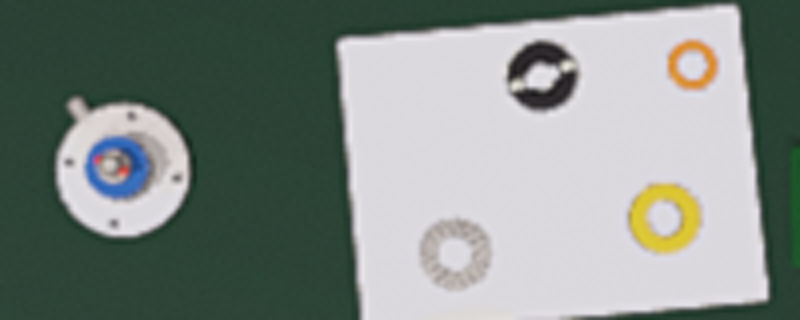

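View pics/crop_side.png

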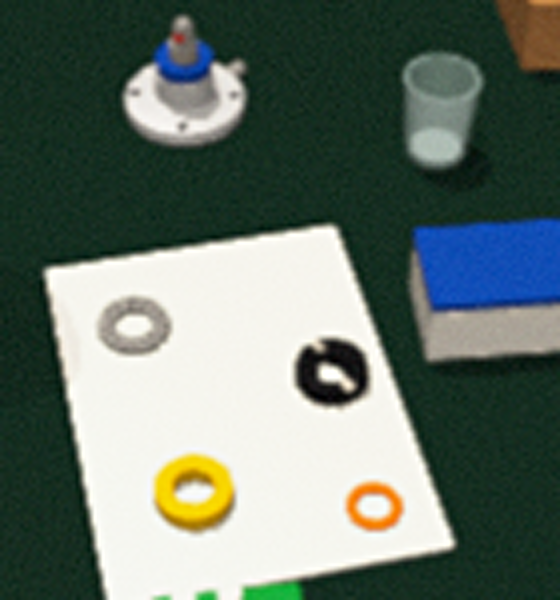

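The crops show the red lugs on the neck and both notch marks on the clamp ring. The heights and sizes agree with the given ones (60 mm ring is about 18 px). I'm moving above the support disc.

servo_tool([
  [[2.17, 3.43, -0.4], 0, 8.5],
  [[2.17, 3.43, -0.4], 0, 8.5],
  [[2.17, 3.43, -0.4], 0, 8.5],
  [[2.17, 3.43, -0.4], 0, 8.5],
  [[2.17, 3.43, -0.4], 0, 8.5],
], squeeze=30)

```text
clock: 0.57
eef_pos: [265.2, -431.9, 221.9]
tcp_rot: [-3.141, -0.0, 0.252]
contact_force: [1.4, 0.5, -0.7]
opening: 0.999
```

servo_tool([
  [[2.17, 3.43, -0.6], 0, 8.5],
  [[2.17, 3.43, -0.6], 0, 8.5],
  [[2.17, 3.43, -0.6], 0, 8.5],
  [[2.17, 3.43, -0.6], 0, 8.5],
  [[2.17, 3.43, -0.6], 0, 8.5],
])

```text
clock: 0.98
eef_pos: [373.9, -260.3, 192.1]
tcp_rot: [3.141, -0.0, 0.252]
contact_force: [0.6, -0.6, -0.7]
opening: 0.992
```

servo_tool([
  [[2.17, 3.43, -0.8], 0, 8.5],
  [[2.17, 3.43, -0.8], 0, 8.5],
  [[2.17, 3.43, -0.8], 0, 8.5],
  [[2.17, 3.43, -0.8], 0, 8.5],
  [[2.17, 3.43, -0.8], 0, 8.5],
])

```text
clock: 1.4
eef_pos: [482.5, -88.7, 152.0]
tcp_rot: [3.141, -0.0, 0.253]
contact_force: [0.3, -1.3, -0.7]
opening: 0.989
```

servo_tool([
  [[0, 0, 0], 0, 8.5],
  [[0, 0, 0], 0, 8.5],
  [[0, 0, 0], 0, 8.5],
])

```text
clock: 1.65
eef_pos: [481.4, -90.6, 152.1]
tcp_rot: [-3.141, 0.001, 0.254]
contact_force: [-0.2, 0.2, -0.7]
opening: 0.994
```

```bash
cat >> h.py <<'E'
from scipy.spatial.transform import Rotation as Ro
def wgrab(n):
    s=r.sense();f=eyes.grab_frame('wrist');f=dict(f);f['s']=s;save(f,n);np.save('pics/'+n+'.npy',f,allow_pickle=True);return f
def wpose(f):
    s=f['s'];R=Ro.from_euler('xyz',s['tcp_rot']).as_matrix();H=np.array(f['hand_eye'])
    return R@H[:3,:3],R@H[:3,3]+s['eef_pos']
def wray(f,uv):
    uv=np.atleast_2d(uv).astype(float);k=foc(f);d=uv-[f['cx'],f['cy']];rr=np.linalg.norm(d,axis=1)+1e-9;a=rr/k
    return np.c_[d/rr[:,None]*np.sin(a)[:,None],np.cos(a)]
def wpt(f,uv,z):
    A,c=wpose(f);d=wray(f,uv)@A.T
    return c+d*((z-c[2])/d[:,2])[:,None]
def circ(P):
    x,y=P[:,0],P[:,1];s=np.linalg.lstsq(np.c_[2*x,2*y,np.ones(len(x))],x*x+y*y,rcond=None)[0]
    return s[0],s[1],np.sqrt(s[2]+s[0]**2+s[1]**2)
E
python3 - <<'E'
from h import *
f=wgrab('w1');print(f['s'])
E
```

```text
{'clock': 1.65, 'qpos': array([-1.88821414e-01,  2.59418566e-01,  2.00014466e+00, -3.75754861e-04,
        8.82936816e-01,  1.12816940e+00]), 'qvel': array([-0.03154912, -0.01220004,  0.00440914,  0.00010899,  0.00051868,
       -0.00031993]), 'joint_efforts': array([  1.63096681, -46.35582447, -27.82736421,   0.09612553,
        -0.06057413,   0.05361837]), 'eef_pos': array([481.41686502, -90.56866423, 152.05734686]), 'tcp_rot': array([-3.14146613e+00,  9.44227213e-04,  2.54044264e-01]), 'contact_force': array([-0.24642966,  0.21629795, -0.68575985]), 'wrist_torque': array([ 0.00127825, -0.0036174 , -0.052634  ]), 'opening': 0.9942188215872746}
```

View pics/w1.png

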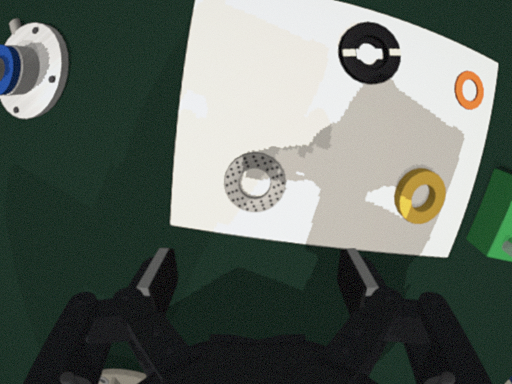

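The wrist view shows the support disc at (255,182), spacer (420,195), clamp (370,52), gasket (469,90) and holder (30,70). I'll segment them with depth and fit circles.

```bash
cat >> h.py <<'E'
def wcloud(f):
    D=f['depth'];h,w=D.shape;v,u=np.mgrid[:h,:w];d=wray(f,np.c_[u.ravel(),v.ravel()])
    A,c=wpose(f);P=d/d[:,2:]*D.reshape(-1,1)
    return (P@A.T+c).reshape(h,w,3)
def outer(f,mask,box,z):
    x0,y0,x1,y1=box;m=np.zeros(mask.shape,np.uint8);m[y0:y1,x0:x1]=mask[y0:y1,x0:x1]
    cs,_=cv2.findContours(m,cv2.RETR_CCOMP,cv2.CHAIN_APPROX_NONE);cs=sorted(cs,key=cv2.contourArea)[::-1][:2]
    return [np.round(circ(wpt(f,c[:,0,:],z)),1) for c in cs if len(c)>8]
E
python3 - <<'E'
from h import *
f=np.load('pics/w1.npy',allow_pickle=True).item()
C=wcloud(f);Z=C[...,2]
for (u,v) in [(240,175),(300,100),(350,200),(410,210),(345,65),(469,110)]: print((u,v),C[v,u].round(1))
hsv=cv2.cvtColor(f['frame'],cv2.COLOR_RGB2HSV);H,s,V=cv2.split(hsv)
print('supp depth',outer(f,Z>10,(215,145,297,222),14))
print('spacer',outer(f,(s>110)&(H>15)&(H<40),(385,160,455,230),22))
print('clamp',outer(f,V<90,(330,15,410,90),22))
print('gasket',outer(f,(s>110)&(H<20),(445,60,495,120),11))
m=((V>150)&(s<60));y0=25
# marks
sub=np.zeros_like(m);sub[35:72,338:405]=m[35:72,338:405]
g=cv2.resize(f['frame'][10:95,320:420][:,:,::-1],None,fx=6,fy=6,interpolation=cv2.INTER_CUBIC);cv2.imwrite('pics/w1clamp.png',g)
g=cv2.resize(f['frame'][135:230,205:305][:,:,::-1],None,fx=6,fy=6,interpolation=cv2.INTER_CUBIC);cv2.imwrite('pics/w1sup.png',g)
E
```

```text
(240, 175) [486.7 -72.9  14.8]
(300, 100) [ 568.5 -109.4    4.9]
(350, 200) [ 487.6 -187.4    7.3]
(410, 210) [ 497.7 -251.9   21.4]
(345, 65) [ 611.2 -138.    19.5]
(469, 110) [ 623.6 -296.9    5.2]
supp depth [array([482.3, -88.2,  29.4]), array([482.3, -88.3,  14.9])]
spacer [array([ 515.1, -257.9,   30.7]), array([ 515.5, -256.9,   12.4])]
clamp [array([ 629.9, -156.2,   28.6]), array([ 627.6, -151. ,   14.9])]
gasket [array([ 643.5, -285.1,   20.8]), array([ 643.6, -285. ,   12.5])]
```

View pics/w1clamp.png

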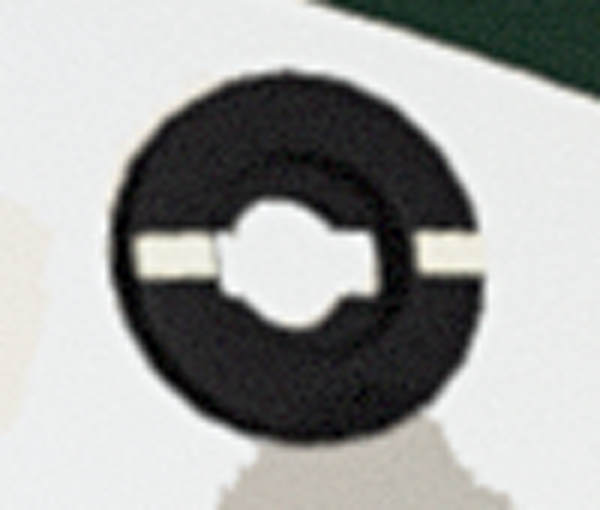

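View pics/w1sup.png

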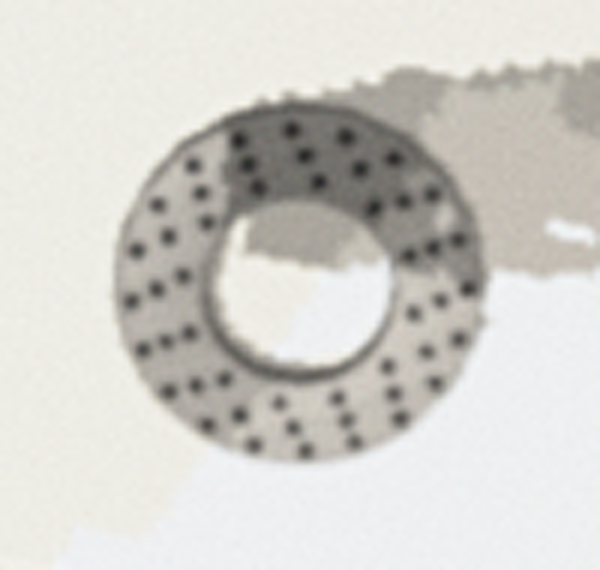

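servo_tool([
  [[0.1, 0.2, -2.5], 0, 6.8],
  [[0, 0, -2.5], 0, 6.8],
  [[0, 0, -2.0], 0, 6.8],
  [[0, 0, -1.0], 0, 6.8],
  [[0, 0, 0], 0, 6.8],
])

```text
clock: 2.12
eef_pos: [481.0, -89.6, 70.8]
tcp_rot: [-3.14, 0.003, 0.251]
contact_force: [-0.8, 1.1, -0.8]
opening: 0.801
```

```bash
python3 - <<'E'
from h import *
f=wgrab('w2');print(f['s']['eef_pos'],f['s']['opening'])
C=wcloud(f);s=f['s'];R=Ro.from_euler('xyz',s['tcp_rot']).as_matrix()
T=(C-s['eef_pos'])@R
m=(abs(abs(T[...,1])-36)<12)&(abs(T[...,0])<14)&(T[...,2]>-30)&(T[...,2]<30)
v,u=np.nonzero(m)
for sg in(-1,1):
    q=T[m];q=q[q[:,1]*sg>0]
    if len(q): print(sg,len(q),np.percentile(q[:,2],[1,50,90,95,99,100]),np.percentile(abs(q[:,1]),[0,5,50]), q[:,0].min(),q[:,0].max())
E
```

```text
[480.98940435 -89.56200935  70.7595502 ] 0.8005436921350875
-1 1422 [-29.70750476 -16.53864316  -2.96782614  -0.82063261   2.26857259
   4.15623758] [33.19926555 33.47965229 34.12983236] -11.246598678167626 12.17406387989947
1 1410 [-29.64630713 -16.42414283  -3.11588968  -0.40295338   2.352716
   4.49815656] [33.64813873 33.97555469 34.6372458 ] -11.583158636278716 12.144892417753786
```

View pics/w2.png

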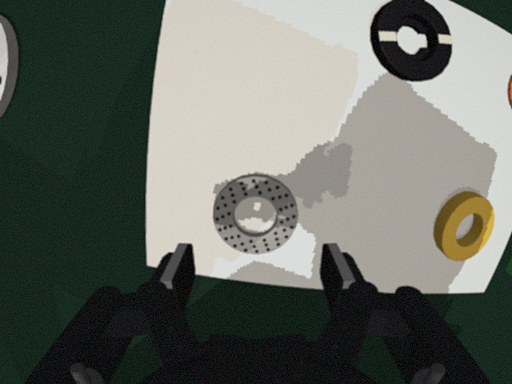

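```bash
python3 - <<'E'
from h import *
f=np.load('pics/w2.npy',allow_pickle=True).item()
C=wcloud(f);Z=C[...,2]
print('supp depth',outer(f,Z>10,(200,165,312,262),14))
E
```

```text
supp depth [array([482.4, -87.7,  29.3]), array([482.9, -87.9,  14.6])]
```

servo_tool([
  [[0.1, 0.1, -1.5], 0, 6.8],
  [[0, 0, -1.5], 0, 6.8],
  [[0, 0, -1.4], 0, 6.8],
  [[0, 0, -0.9], 0, 6.8],
  [[0, 0, 0], 0, 6.8],
])

```text
clock: 2.58
eef_pos: [483.5, -88.0, 18.9]
tcp_rot: [-3.141, 0.001, 0.252]
contact_force: [-0.5, -0.6, 0.1]
opening: 0.795
```

servo_tool([
  [[-0.1, 0, -0.3], 0, 6.8],
  [[0, 0, -0.25], 0, 6.8],
  [[0, 0, 0], 0, 6.8],
])

```text
clock: 2.83
eef_pos: [483.1, -87.8, 14.2]
tcp_rot: [3.141, -0.001, 0.253]
contact_force: [-0.1, 0.0, 0.4]
opening: 0.794
```

servo_tool([
  [[0, 0, 0], 0, 5.5],
  [[0, 0, 0], 0, 5.5],
  [[0, 0, 0], 0, 5.5],
  [[0, 0, 0], 0, 5.5],
  [[0, 0, 0], 0, 5.5],
])

```text
clock: 3.25
eef_pos: [483.2, -87.7, 14.5]
tcp_rot: [3.141, -0.001, 0.253]
contact_force: [-1.3, 0.6, 6.9]
opening: 0.67
```

servo_tool([
  [[0, 0, 0], 0, 5.5],
  [[0, 0, 0], 0, 5.5],
])

```text
clock: 3.42
eef_pos: [483.2, -87.7, 14.5]
tcp_rot: [3.141, -0.001, 0.253]
contact_force: [-1.3, 0.1, 6.1]
opening: 0.671
```

```bash
python3 - <<'E'
from h import *
f=wgrab('w3');print(f['s']['eef_pos'],f['s']['opening'],f['s']['contact_force'])
C=wcloud(f);s=f['s'];R=Ro.from_euler('xyz',s['tcp_rot']).as_matrix()
T=(C-s['eef_pos'])@R
for lo,hi in((24,29),(29,34),(34,40)):
  for sg in(-1,1):
    m=(T[...,1]*sg>lo)&(T[...,1]*sg<hi)&(abs(T[...,0])<14)&(T[...,2]>-30)&(T[...,2]<30)
    q=T[m]
    if len(q): print(lo,sg,len(q),np.percentile(q[:,2],[1,50,90,95,99,100]).round(1),np.percentile(abs(q[:,1]),[0,5,50]).round(1))
cv2.imwrite('pics/w3c.png',cv2.resize(f['frame'][180:330,130:390][:,:,::-1],None,fx=3,fy=3))
E
```

```text
[483.16500581 -87.73460016  14.47164475] 0.670695272642958 [-1.25266017  0.14766368  6.09410901]
24 -1 987 [-29.6  -6.3   1.3   6.6   8.9  10. ] [24.  24.6 28.3]
24 1 804 [-29.4  -0.4   1.4   4.4   8.8   9.5] [24.  24.5 28.6]
29 -1 466 [-29.7 -11.8   8.4   8.7   9.3   9.5] [29.  29.2 31.5]
29 1 669 [-29.8 -13.4   8.1   8.7   9.2  10. ] [29.  29.  30.4]
34 -1 394 [-29.5  -6.9   8.8   8.9   9.5   9.8] [34.  34.1 37.8]
34 1 387 [-28.6  -6.5   8.6   8.9   9.3   9.7] [34.  34.2 37.8]
```

View pics/w3c.png

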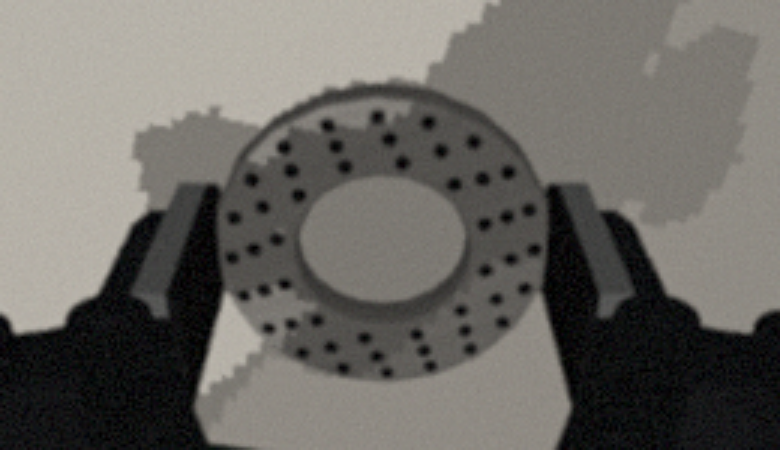

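The disc sits between the pads at the fingertips. I'm lifting it and carrying it to the near side of the holder to look.

servo_tool([
  [[0, 0, 0.3], 0, 5.5],
  [[0, 0, 1.0], 0, 5.5],
  [[0, 0, 2.0], 0, 5.5],
  [[0, 0, 3.0], 0, 5.5],
  [[0, 0, 3.0], 0, 5.5],
], squeeze=40)

```text
clock: 3.88
eef_pos: [482.0, -87.5, 108.0]
tcp_rot: [-3.141, 0.002, 0.253]
contact_force: [1.2, -0.1, -0.4]
opening: 0.664
```

servo_tool([
  [[-0.1, 3.6, 1.4], 0, 5.5],
  [[-0.1, 3.6, 1.4], 0, 5.5],
  [[-0.1, 3.6, 1.4], 0, 5.5],
  [[-0.1, 3.6, 0.2], 0, 5.5],
  [[-0.1, 3.6, 0], 0, 5.5],
])

```text
clock: 4.3
eef_pos: [478.2, 94.1, 153.0]
tcp_rot: [3.141, -0.003, 0.252]
contact_force: [1.3, 0.4, -0.3]
opening: 0.667
```

servo_tool([
  [[-0.2, 3.2, 0], 0, 5.5],
  [[-0.2, 2.8, 0], 0, 5.5],
  [[0, 1.5, 0], 0, 5.5],
  [[0, 0, 0], 0, 5.5],
  [[0, 0, 0], 0, 5.5],
])

```text
clock: 4.72
eef_pos: [473.6, 167.8, 151.3]
tcp_rot: [3.141, -0.0, 0.255]
contact_force: [1.0, 0.4, -1.1]
opening: 0.673
```

```bash
python3 - <<'E'
from h import *
f=wgrab('w4');print(f['s']['eef_pos'],f['s']['opening'],f['s']['contact_force'])
E
```

```text
[473.5704181  167.82878739 151.29779257] 0.6727006696105354 [ 0.97696137  0.36057268 -1.11173144]
```

View pics/w4.png

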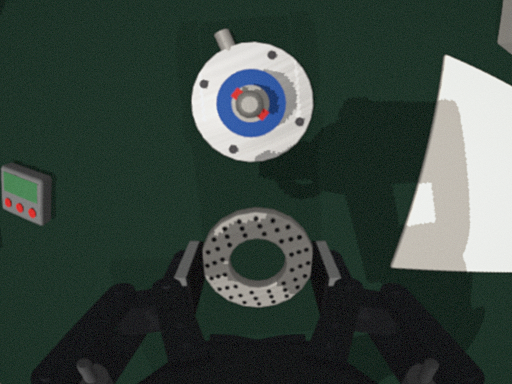

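The view shows the disc held level at (258,257), the holder seat at (250,103), and the red lugs at (237,94) and (263,115).

```bash
cat > hold.py <<'E'
from h import *
def holder(f,box=(185,60,320,165)):
    hsv=cv2.cvtColor(f['frame'],cv2.COLOR_RGB2HSV);H,s,V=cv2.split(hsv)
    print('seat',outer(f,(s>120)&(H>100)&(H<130)&(V>60),box,60)[:1])
    red=((s>120)&((H<8)|(H>172))&(V>80)).astype(np.uint8);x0,y0,x1,y1=box
    m=np.zeros_like(red);m[y0:y1,x0:x1]=red[y0:y1,x0:x1]
    n,l,st,ce=cv2.connectedComponentsWithStats(m)
    i=np.argsort(-st[1:,4])[:2]+1;c=ce[i];P=wpt(f,c,91);d=P[0]-P[1]
    print('lugs',c.round(1),st[i,4],P.round(1),'mid',P.mean(0).round(1),'ang',np.arctan2(d[1],d[0]),'sep',np.linalg.norm(d))
E
python3 - <<'E'
from hold import *
f=np.load('pics/w4.npy',allow_pickle=True).item()
holder(f)
hsv=cv2.cvtColor(f['frame'],cv2.COLOR_RGB2HSV);H,s,V=cv2.split(hsv)
print('foot',outer(f,((s<60)&(V>100))|((s>100)&(H>100)&(H<130)&(V>60)),(190,40,316,165),18)[:1])
g=(V>70)&(s<60); 
C=wcloud(f);Z=C[...,2]
m=abs(Z-f['s']['eef_pos'][2])<14
print('disc',outer(f,m&(V>0),(206,200,310,310),f['s']['eef_pos'][2]-0.5))
# post top
print(C[103,250],C[250,225])
E
```

```text
seat [array([547.7, 191.7,  25. ])]
lugs [[236.5  93.3]
 [262.7 113.8]] [66 66] [[552.1 201.5  91. ]
 [543.4 182.   91. ]] mid [547.7 191.8  91. ] ang 1.150499615226673 sep 21.336338273914365
foot [array([548.5, 192.6,  54.3])]
disc [array([473.7, 167.5,  29.3]), array([475. , 168. ,  13.7])]
[548.37041354 191.46254512 101.2415362 ] [476.44503728 185.23161686 150.88758818]
```

servo_tool([
  [[2.5, 0.8, 0], 0, 5.5],
  [[2.5, 0.8, 0], 0, 5.5],
  [[2.0, 0.7, 0], 0, 5.5],
  [[0.4, 0.1, 0], 0, 5.5],
  [[0, 0, 0], 0, 5.5],
])

```text
clock: 5.18
eef_pos: [548.8, 190.3, 150.7]
tcp_rot: [3.141, -0.0, 0.251]
contact_force: [-1.0, -0.6, -1.6]
opening: 0.671
```

servo_tool([
  [[0, 0, 0], 0, 5.5],
  [[0, 0, 0], 0, 5.5],
])

```text
clock: 5.35
eef_pos: [546.6, 190.3, 150.5]
tcp_rot: [3.141, 0.002, 0.252]
contact_force: [0.1, -0.4, -0.0]
opening: 0.667
```

```bash
python3 - <<'E'
from h import *
f=wgrab('w5');print(f['s']['eef_pos'],f['s']['opening'],f['s']['contact_force'])
cv2.imwrite('pics/w5c.png',cv2.resize(f['frame'][180:330,130:390][:,:,::-1],None,fx=3,fy=3))
E
```

```text
[546.55068896 190.26979824 150.53579805] 0.6673143021473829 [ 0.11414098 -0.37236277 -0.04221408]
```

View pics/w5c.png

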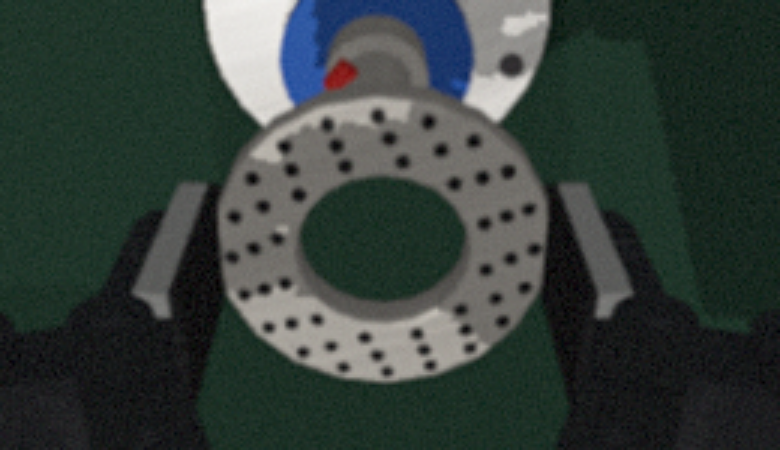

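The disc is in place and needs about (+1.3, +1.6) mm more. I'm descending.

servo_tool([
  [[0.13, 0.16, -1.5], 0, 5.5],
  [[0, 0, -1.5], 0, 5.5],
  [[0, 0, -0.7], 0, 5.5],
  [[0, 0, 0], 0, 5.5],
  [[0, 0, 0], 0, 5.5],
])

```text
clock: 5.82
eef_pos: [548.6, 192.7, 113.8]
tcp_rot: [3.142, 0.001, 0.253]
contact_force: [0.3, -0.0, 0.3]
opening: 0.667
```

servo_tool([
  [[-0.05, -0.06, -0.8], 0, 5.5],
  [[0, 0, -0.8], 0, 5.5],
  [[0, 0, -0.8], 0, 5.5],
  [[0, 0, 0], 0, 5.5],
])

```text
clock: 6.15
eef_pos: [547.5, 192.0, 88.0]
tcp_rot: [3.141, 0.002, 0.253]
contact_force: [-0.5, 0.2, -0.6]
opening: 0.666
```

servo_tool([
  [[0, 0, -0.8], 0, 5.5],
  [[0, 0, -0.6], 0, 5.5],
  [[0, 0, -0.3], 0, 5.5],
  [[0, 0, 0], 0, 5.5],
])

```text
clock: 6.48
eef_pos: [548.1, 192.2, 71.8]
tcp_rot: [3.141, 0.001, 0.253]
contact_force: [0.1, -0.7, -0.9]
opening: 0.667
```

servo_tool([
  [[0, 0, -0.2], 0, 5.5],
  [[0, 0, -0.05], 0, 5.5],
  [[0, 0, 0], 0, 5.5],
])

```text
clock: 6.73
eef_pos: [548.7, 192.4, 70.3]
tcp_rot: [-3.142, -0.0, 0.253]
contact_force: [0.6, 0.6, -1.5]
opening: 0.663
```

servo_tool([
  [[0, 0, -0.1], 0, 5.5],
  [[0, 0, -0.05], 0, 5.5],
  [[0, 0, 0], 0, 5.5],
])

```text
clock: 6.98
eef_pos: [548.6, 192.4, 68.8]
tcp_rot: [-3.142, -0.0, 0.253]
contact_force: [-0.4, 0.1, -1.2]
opening: 0.668
```

servo_tool([
  [[0, 0, 0], 0, 6.3],
  [[0, 0, 0], 0, 7],
  [[0, 0, 0], 0, 7.5],
  [[0, 0, 0], 0, 7.5],
  [[0, 0, 2], 0, 7.5],
])

```text
clock: 7.4
eef_pos: [546.5, 191.6, 86.1]
tcp_rot: [3.141, 0.005, 0.253]
contact_force: [-1.4, -0.9, 0.3]
opening: 0.879
```

servo_tool([
  [[-1.6, -0.6, 3], 0, 7.5],
  [[-3.0, -1.0, 3], 0, 7.5],
  [[-3, -1.0, 0], 0, 7.5],
  [[0, 0, 0], 0, 7.5],
  [[0, 0, 0], 0, 7.5],
])

```text
clock: 7.82
eef_pos: [472.9, 166.4, 148.0]
tcp_rot: [-3.142, -0.0, 0.253]
contact_force: [0.7, -0.2, -0.8]
opening: 0.879
```

```bash
python3 - <<'E'
from hold import *
f=wgrab('w6');print(f['s']['eef_pos'],f['s']['opening'],f['s']['contact_force'])
C=wcloud(f);Z=C[...,2]
holder(f)
print('disc',outer(f,abs(Z-68)<5,(180,30,330,200),68))
print(np.median(Z[(abs(Z-68)<6)&(np.hypot(C[...,0]-548,C[...,1]-192)<28)]))
E
```

```text
[472.85418848 166.41880998 148.01138035] 0.8790716189530098 [ 0.66446669 -0.19710509 -0.82637629]
seat [array([547.8, 190.9,  13.5])]
lugs [[261.  112.5]
 [233.7  91.6]] [73 70] [[543.4 181.8  91. ]
 [552.1 201.7  91. ]] mid [547.8 191.8  91. ] ang -1.9823863916159297 sep 21.67640600425822
disc [array([547.3, 191.7,  29.1]), array([547.4, 191.7,  14.9])]
68.1373512427338
```

View pics/w6.png

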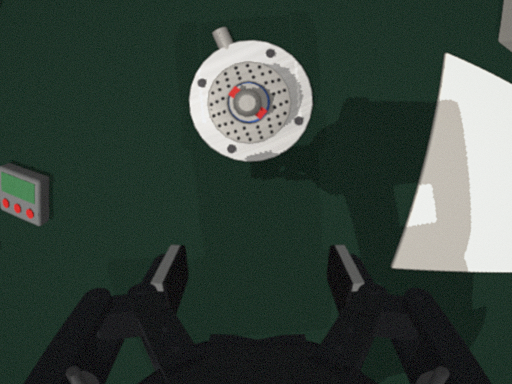

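Support disc seated: its top is at 68 mm and it is centred within 1 mm. The lugs are at about 1.155 rad. Next, the spacer.

servo_tool([
  [[0, -3.9, 0], 0, 7.5],
  [[0, -3.9, 0], 0, 7.5],
  [[0, -3.9, 0], 0, 7.5],
  [[0.2, -3.9, 0], 0, 7.5],
  [[0.4, -3.9, -0.5], 0, 7.5],
])

```text
clock: 8.28
eef_pos: [481.1, -29.9, 142.8]
tcp_rot: [3.141, -0.001, 0.253]
contact_force: [0.8, 0.3, 0.5]
opening: 0.877
```

servo_tool([
  [[0.6, -3.9, -1], 0, 7.5],
  [[0.6, -3.9, -1], 0, 7.5],
  [[0.6, -3.9, -1], 0, 7.5],
  [[0.8, -3.9, -1], 0, 7.5],
  [[0.5, -3.8, -1], 0, 7.2],
])

```text
clock: 8.7
eef_pos: [512.3, -225.0, 91.4]
tcp_rot: [3.141, -0.001, 0.253]
contact_force: [1.0, 1.0, 0.4]
opening: 0.841
```

servo_tool([
  [[0, -3.3, -1], 0, 7.0],
  [[0, 0, 0], 0, 7.0],
  [[0, 0, 0], 0, 7.0],
])

```text
clock: 8.95
eef_pos: [511.0, -257.0, 81.0]
tcp_rot: [-3.141, 0.001, 0.25]
contact_force: [-0.1, -0.1, 0.5]
opening: 0.817
```

```bash
python3 - <<'E'
from h import *
f=wgrab('w7');print(f['s']['eef_pos'],f['s']['opening'],f['s']['contact_force'])
C=wcloud(f);Z=C[...,2]
print('spacer',outer(f,abs(Z-22)<5,(190,140,330,280),22))
E
```

```text
[ 511.04563139 -256.97162999   80.98090595] 0.817206814192915 [-0.11108399 -0.10199355  0.46449361]
spacer [array([ 514.9, -262.1,   29.3]), array([ 515.5, -262. ,   14.3])]
```

View pics/w7.png

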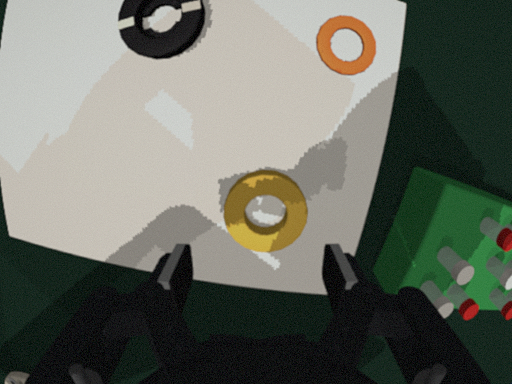

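The wrist view shows the yellow spacer at (265,211), at (515,-262) mm.

servo_tool([
  [[0.4, -0.5, -2], 0, 7.0],
  [[0, 0, -2], 0, 7.0],
  [[0, 0, -1.5], 0, 7.0],
  [[0, 0, -0.6], 0, 7.0],
  [[0, 0, 0], 0, 7.0],
])

```text
clock: 9.42
eef_pos: [514.4, -258.6, 20.3]
tcp_rot: [-3.14, 0.002, 0.254]
contact_force: [-0.4, -0.4, 0.3]
opening: 0.819
```

servo_tool([
  [[0, 0, 0], 0, 5.5],
  [[0, 0, 0], 0, 5.5],
  [[0, 0, 0], 0, 5.5],
  [[0, 0, 0], 0, 5.5],
  [[0, 0, 0], 0, 5.5],
])

```text
clock: 9.83
eef_pos: [515.8, -260.3, 22.5]
tcp_rot: [3.141, -0.002, 0.253]
contact_force: [0.1, 3.2, 6.8]
opening: 0.675
```

servo_tool([
  [[0, 0, 0.3], 0, 5.5],
  [[0, 0, 1.5], 0, 5.5],
  [[0, 0, 3.5], 0, 5.5],
  [[0, 0, 4], 0, 5.5],
  [[0, 1.5, 3.5], 0, 5.5],
])

```text
clock: 10.25
eef_pos: [515.0, -246.8, 151.5]
tcp_rot: [3.14, -0.0, 0.252]
contact_force: [1.7, -0.8, 0.7]
opening: 0.676
```

servo_tool([
  [[-0.4, 4, 0.4], 0, 5.5],
  [[-0.4, 4, 0], 0, 5.5],
  [[-0.4, 4, 0], 0, 5.5],
  [[-0.4, 4, 0], 0, 5.5],
  [[-0.4, 4, 0], 0, 5.5],
])

```text
clock: 10.67
eef_pos: [494.4, -43.7, 153.9]
tcp_rot: [3.141, -0.001, 0.252]
contact_force: [0.8, 0.8, -1.1]
opening: 0.676
```

servo_tool([
  [[-0.4, 4, 0], 0, 5.5],
  [[-0.4, 4, 0], 0, 5.5],
  [[-0.4, 4, 0], 0, 5.5],
  [[-0.4, 4, 0], 0, 5.5],
  [[-0.4, 4, 0], 0, 5.5],
])

```text
clock: 11.08
eef_pos: [474.4, 156.6, 153.9]
tcp_rot: [3.141, -0.001, 0.253]
contact_force: [1.2, 0.7, 0.1]
opening: 0.677
```

servo_tool([
  [[-0.2, 1.5, 0], 0, 5.5],
  [[0, 0, 0], 0, 5.5],
  [[0, 0, 0], 0, 5.5],
])

```text
clock: 11.33
eef_pos: [472.6, 170.3, 153.6]
tcp_rot: [3.141, 0.0, 0.255]
contact_force: [-0.4, 0.2, -0.7]
opening: 0.675
```

```bash
python3 - <<'E'
from hold import *
f=wgrab('w8');z=f['s']['eef_pos'][2];print(f['s']['eef_pos'],f['s']['opening'],f['s']['contact_force'])
C=wcloud(f);Z=C[...,2];hsv=cv2.cvtColor(f['frame'],cv2.COLOR_RGB2HSV);H,s,V=cv2.split(hsv)
holder(f)
m=(s>110)&(H>15)&(H<40)
zz=Z[190:310,200:320][m[190:310,200:320]];print(np.percentile(zz,[10,50,80,90,99])-z)
zt=np.percentile(zz,75)
print('spacer',zt-z,outer(f,m&(abs(Z-zt)<4),(195,180,320,330),zt))
E
```

```text
[472.64352217 170.30972072 153.56494982] 0.6749736192827223 [-0.36322314  0.20888499 -0.72473276]
seat [array([539.1, 187.6,   5.8])]
lugs [[266.9 113.4]
 [240.6  92.9]] [70 68] [[543.3 181.9  91. ]
 [552.  201.7  91. ]] mid [547.7 191.8  91. ] ang -1.9869669669674361 sep 21.62974480445021
[-10.10110549  -0.83731397  -0.22464018   0.06834498   1.00048379]
spacer -0.33434144059199866 [array([472.1, 169.8,  29.5]), array([472.6, 170.1,  14.4])]
```

View pics/w8.png

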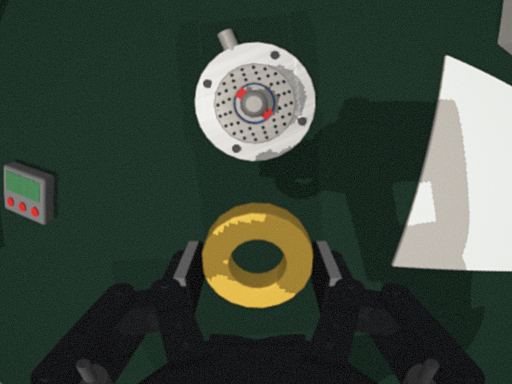

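The spacer is held level at (258,257) with its top at about TCP height. I'm moving it over the post and down.

servo_tool([
  [[2.5, 0.7, 0], 0, 5.5],
  [[2.5, 0.7, 0], 0, 5.5],
  [[2.0, 0.6, 0], 0, 5.5],
  [[0.5, 0.2, 0], 0, 5.5],
  [[0, 0, 0], 0, 5.5],
])

```text
clock: 11.8
eef_pos: [549.1, 190.6, 153.3]
tcp_rot: [3.141, -0.0, 0.251]
contact_force: [-1.5, -0.2, -1.3]
opening: 0.677
```

servo_tool([
  [[0, 0, -1.0], 0, 5.5],
  [[0, 0, -1.0], 0, 5.5],
  [[0, 0, -0.8], 0, 5.5],
  [[0, 0, 0], 0, 5.5],
  [[0, 0, 0], 0, 5.5],
])

```text
clock: 12.22
eef_pos: [546.8, 191.4, 124.5]
tcp_rot: [3.141, 0.002, 0.253]
contact_force: [-0.1, -0.6, -0.4]
opening: 0.677
```

servo_tool([
  [[0.12, 0.07, -0.6], 0, 5.5],
  [[0, 0, -0.7], 0, 5.5],
  [[0, 0, -0.7], 0, 5.5],
  [[0, 0, -0.7], 0, 5.5],
  [[0, 0, 0], 0, 5.5],
])

```text
clock: 12.63
eef_pos: [548.1, 192.2, 96.7]
tcp_rot: [3.141, 0.002, 0.253]
contact_force: [-0.8, -0.0, -0.5]
opening: 0.676
```

servo_tool([
  [[0, 0, -0.6], 0, 5.5],
  [[0, 0, -0.4], 0, 5.5],
  [[0, 0, 0], 0, 5.5],
])

```text
clock: 12.88
eef_pos: [548.7, 192.4, 87.6]
tcp_rot: [3.142, 0.001, 0.253]
contact_force: [-0.3, -0.2, -1.8]
opening: 0.674
```

servo_tool([
  [[0, 0, -0.2], 0, 5.5],
  [[0, 0, -0.08], 0, 5.5],
  [[0, 0, 0], 0, 5.5],
])

```text
clock: 13.13
eef_pos: [549.2, 192.5, 85.6]
tcp_rot: [-3.142, -0.0, 0.253]
contact_force: [0.5, -0.2, -0.1]
opening: 0.678
```

servo_tool([
  [[0, 0, 0], 0, 6.3],
  [[0, 0, 0], 0, 7],
  [[0, 0, 0], 0, 7.5],
  [[0, 0, 0], 0, 7.5],
  [[0, 0, 2], 0, 7.5],
])

```text
clock: 13.55
eef_pos: [547.0, 191.8, 103.0]
tcp_rot: [3.141, 0.005, 0.253]
contact_force: [-0.3, -0.8, 0.7]
opening: 0.877
```

servo_tool([
  [[-1.6, -0.6, 3], 0, 7.5],
  [[-3.0, -1.0, 2], 0, 7.5],
  [[-3, -1.0, 0], 0, 7.5],
  [[0, 0, 0], 0, 7.5],
  [[0, 0, 0], 0, 7.5],
])

```text
clock: 13.97
eef_pos: [472.0, 166.1, 156.2]
tcp_rot: [-3.142, -0.0, 0.253]
contact_force: [-0.2, -0.2, -0.5]
opening: 0.88
```

```bash
python3 - <<'E'
from hold import *
f=wgrab('w9');print(f['s']['eef_pos'],f['s']['opening'],f['s']['contact_force'])
C=wcloud(f);Z=C[...,2]
holder(f)
print('spacer',outer(f,abs(Z-84)<3,(180,30,330,200),84))
print(np.median(Z[(abs(Z-84)<8)&(np.hypot(C[...,0]-548,C[...,1]-192)<28)&(np.hypot(C[...,0]-548,C[...,1]-192)>17)]))
g=cv2.resize(f['frame'][40:165,185:315][:,:,::-1],None,fx=5,fy=5,interpolation=cv2.INTER_CUBIC);cv2.imwrite('pics/w9c.png',g[:600])
E
```

```text
[472.02484187 166.11714696 156.16758281] 0.8804773770187425 [-0.232698   -0.20181108 -0.468237  ]
seat [array([547.8, 190.9,  13.4])]
lugs [[260.5 110.6]
 [234.4  90.3]] [70 69] [[543.3 182.   91. ]
 [552.2 201.8  91. ]] mid [547.8 191.9  91. ] ang -1.991500292548695 sep 21.780577000620013
spacer [array([547.4, 191.8,  29.1]), array([547.5, 191.7,  14.9])]
84.14626785017364
```

View pics/w9c.png

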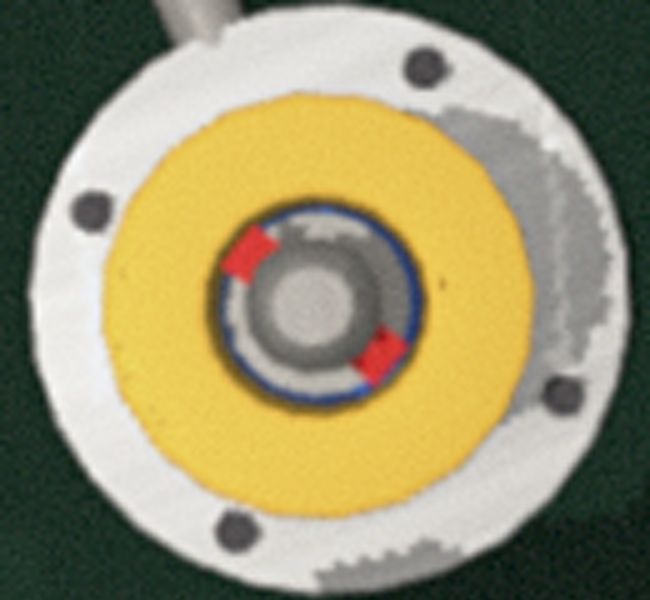

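The spacer sits flat with its top at 84 mm and is centred. The red lugs lie at 1.154 rad. Next, the clamp ring.

servo_tool([
  [[1.4, -3.2, 0], 0, 7.5],
  [[1.4, -3.2, 0], 0, 7.5],
  [[1.4, -3.2, -0.5], 0, 7.5],
  [[1.4, -3.2, -0.5], 0, 7.5],
  [[1.4, -3.2, -0.5], 0, 7.5],
])

```text
clock: 14.43
eef_pos: [544.9, 5.0, 140.3]
tcp_rot: [3.141, -0.001, 0.253]
contact_force: [0.4, 1.1, -0.2]
opening: 0.879
```

servo_tool([
  [[1.4, -3.2, -0.5], 0, 7.5],
  [[1.4, -3.2, -1], 0, 7.5],
  [[1.4, -3.2, -1], 0, 7.5],
  [[1.4, -3.2, -1], 0, 7.2],
  [[1.4, -3.2, -1], 0, 7.0],
])

```text
clock: 14.85
eef_pos: [614.7, -155.6, 94.5]
tcp_rot: [3.141, -0.0, 0.253]
contact_force: [0.0, 0.8, 0.3]
opening: 0.819
```

servo_tool([
  [[0, 0, 0], 0, 7.0],
  [[0, 0, 0], 0, 7.0],
  [[0, 0, 0], 0, 7.0],
])

```text
clock: 15.1
eef_pos: [613.3, -153.5, 94.9]
tcp_rot: [-3.141, 0.001, 0.252]
contact_force: [0.1, 0.0, 0.9]
opening: 0.82
```

```bash
python3 - <<'E'
from h import *
f=wgrab('w10');print(f['s']['eef_pos'],f['s']['opening'],f['s']['contact_force'])
C=wcloud(f);Z=C[...,2]
print('clamp',outer(f,abs(Z-22)<5,(180,120,340,290),22))
E
```

```text
[ 613.30475134 -153.50130413   94.85680829] 0.8196544712007945 [0.13664086 0.00843276 0.85454735]
clamp [array([ 632.7, -158.8,   29.2]), array([ 632.9, -158.8,   15.5])]
```

View pics/w10.png

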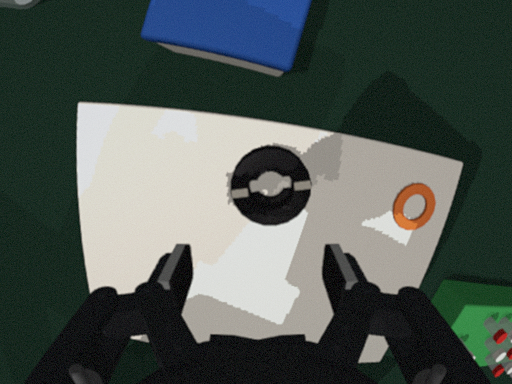

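The clamp is at (271,185), with white marks at (240,192) and (303,186).

```bash
cat > marks.py <<'E'
from h import *
def marks(f,c,zt):
    """mark line from bright pixels in annulus 19..28 mm around c at height zt"""
    h,w=f['depth'].shape;v,u=np.mgrid[:h,:w];P=wpt(f,np.c_[u.ravel(),v.ravel()],zt).reshape(h,w,3)
    rr=np.hypot(P[...,0]-c[0],P[...,1]-c[1]);V=f['frame'].min(2).astype(int)
    m=((rr>20)&(rr<27.5)&(V>85)).astype(np.uint8)
    n,l,st,ce=cv2.connectedComponentsWithStats(m);i=[j for j in range(1,n) if st[j,4]>15]
    Q=[P[l==j].mean(0) for j in i]
    for j,q in zip(i,Q): print(ce[j].round(1),st[j,4],q.round(1),np.arctan2(q[1]-c[1],q[0]-c[0]).round(3))
    if len(Q)==2: d=Q[0]-Q[1];print('line',np.arctan2(d[1],d[0]),'mid',((Q[0]+Q[1])/2).round(1))
E
python3 - <<'E'
from marks import *
f=np.load('pics/w10.npy',allow_pickle=True).item()
marks(f,(632.8,-158.8),22)
E
```

```text
[303.3 184.9] 82 [ 640.7 -181.3   22. ] -1.232
[238.5 192.9] 85 [ 623.1 -137.2   22. ] 1.994
line -1.1898367775879146 mid [ 631.9 -159.2   22. ]
```

servo_tool([
  [[1.0, -0.3, -2], 0, 7.0],
  [[0.9, -0.2, -2], 0, 7.0],
  [[0, 0, -2], 0, 7.0],
  [[0, 0, -1.2], 0, 7.0],
  [[0, 0, 0], 0, 7.0],
])

```text
clock: 15.57
eef_pos: [630.3, -156.9, 21.3]
tcp_rot: [-3.139, 0.004, 0.254]
contact_force: [-0.9, 0.3, 0.0]
opening: 0.82
```

servo_tool([
  [[0, 0, -0.1], 0, 7.0],
  [[0, 0, 0], 0, 7.0],
])

```text
clock: 15.73
eef_pos: [632.6, -158.1, 23.6]
tcp_rot: [3.141, -0.001, 0.253]
contact_force: [0.3, -0.8, -0.3]
opening: 0.815
```

servo_tool([
  [[0, 0, -0.3], 0, 7.0],
  [[0, 0, 0], 0, 7.0],
  [[0, 0, 0], 0, 7.0],
])

```text
clock: 15.98
eef_pos: [632.4, -158.6, 20.3]
tcp_rot: [3.141, -0.001, 0.253]
contact_force: [0.1, 0.2, -0.2]
opening: 0.821
```

servo_tool([
  [[0, 0, 0], 0, 5.0],
  [[0, 0, 0], 0, 5.0],
  [[0, 0, 0], 0, 5.0],
  [[0, 0, 0], 0, 5.0],
  [[0, 0, 0], 0, 5.0],
], squeeze=80)

```text
clock: 16.4
eef_pos: [632.5, -158.7, 21.3]
tcp_rot: [3.141, -0.001, 0.253]
contact_force: [-4.3, 0.7, 12.3]
opening: 0.656
```

servo_tool([
  [[0, 0, 0], 0, 5.0],
  [[0, 0, 0.5], 0, 5.0],
  [[0, 0, 2], 0, 5.0],
  [[0, 0, 3.5], 0, 5.0],
  [[0, 0, 3.5], 0, 5.0],
])

```text
clock: 16.82
eef_pos: [630.9, -158.2, 114.6]
tcp_rot: [-3.14, 0.003, 0.253]
contact_force: [0.7, -0.0, -0.4]
opening: 0.655
```

servo_tool([
  [[-1.4, 3.2, 3], 0, 5.0],
  [[-1.4, 3.2, 1], 0, 5.0],
  [[-1.6, 3.3, 0], 0, 5.0],
  [[-1.6, 3.3, 0], 0, 5.0],
  [[-1.6, 3.3, 0], 0, 5.0],
])

```text
clock: 17.23
eef_pos: [556.6, 2.6, 152.4]
tcp_rot: [3.141, -0.001, 0.252]
contact_force: [0.2, 0.8, -1.3]
opening: 0.651
```

servo_tool([
  [[-1.6, 3.3, 0], 0, 5.0],
  [[-1.6, 3.3, 0], 0, 5.0],
  [[-1.6, 3.3, 0], 0, 5.0],
  [[-1.6, 3.3, 0], 0, 5.0],
  [[-1.6, 3.3, 0], 0, 5.0],
])

```text
clock: 17.65
eef_pos: [476.4, 167.7, 152.1]
tcp_rot: [-3.142, -0.0, 0.252]
contact_force: [0.8, -0.1, -1.1]
opening: 0.652
```

servo_tool([
  [[0, 0, 0], 0, 5.0],
  [[0, 0, 0], 0, 5.0],
  [[0, 0, 0], 0, 5.0],
  [[0, 0, 0], 0, 5.0],
])

```text
clock: 17.98
eef_pos: [477.9, 165.7, 151.9]
tcp_rot: [3.141, -0.0, 0.252]
contact_force: [0.1, 0.5, -0.4]
opening: 0.653
```

```bash
python3 - <<'E'
from hold import *
f=wgrab('w11');z=f['s']['eef_pos'][2];print(f['s']['eef_pos'],f['s']['tcp_rot'],f['s']['opening'],f['s']['contact_force'])
E
```

```text
[477.946954   165.71618509 151.91191288] [ 3.14135401e+00 -2.68039540e-04  2.52045935e-01] 0.6533794209120763 [ 0.07981888  0.45917419 -0.40137838]
```

View pics/w11.png

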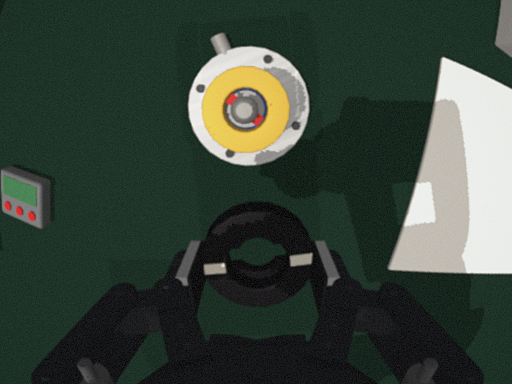

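The clamp is held level at (258,252), with marks at (215,269) and (301,260).

```bash
python3 - <<'E'
from marks import *
f=np.load('pics/w11.npy',allow_pickle=True).item();e=f['s']['eef_pos']
C=wcloud(f);Z=C[...,2]
zz=Z[205:240,235:285];zz=zz[abs(zz-e[2])<20];print(np.percentile(zz,[5,25,50,75,95])-e[2])
sub=[Z[y-3:y+4,x-5:x+6] for x,y in((215,269),(301,260))];print([np.median(a)-e[2] for a in sub])
zt=e[2]+0.3
print(outer(f,(abs(Z-zt)<4)&(f['frame'].max(2)<60),(204,190,312,320),zt))
for c in (e[:2],):
    for z in (zt-1,zt): marks(f,c,z)
E
```

```text
[-9.17909186 -0.90344127  0.35499878  0.89149632  1.52841759]
[np.float64(1.1222065434037916), np.float64(1.188235956814708)]
[array([478.7, 165.7,  27.8]), array([479.3, 165.8,  15.2])]
[301.8 259.1] 156 [485.1 143.2 151.2] -1.262
[212.9 268.5] 144 [467.8 187.1 151.2] 2.015
line -1.1943332442265575 mid [476.5 165.1 151.2]
[302.2 259.1] 153 [485.7 143.3 152.2] -1.235
[212.3 268.5] 145 [468.4 187.3 152.2] 1.987
line -1.195105144378194 mid [477.1 165.3 152.2]
```

servo_tool([
  [[1.5, 0.6, 0], -0.12, 5.0],
  [[1.5, 0.6, 0], -0.12, 5.0],
  [[1.5, 0.6, 0], -0.12, 5.0],
  [[1.5, 0.6, 0], -0.12, 5.0],
  [[0.9, 0.2, -0.5], -0.12, 5.0],
])

```text
clock: 18.45
eef_pos: [549.3, 192.1, 147.6]
tcp_rot: [-3.14, -0.002, -0.355]
contact_force: [0.2, 0.0, -0.8]
opening: 0.656
```

servo_tool([
  [[0, 0, -0.5], -0.12, 5.0],
  [[0, 0, -0.5], -0.07, 5.0],
  [[0, 0, -0.5], 0, 5.0],
  [[0, 0, 0], 0, 5.0],
  [[0, 0, 0], 0, 5.0],
])

```text
clock: 18.87
eef_pos: [546.5, 191.7, 131.5]
tcp_rot: [3.141, 0.0, -0.536]
contact_force: [-0.4, 0.6, -1.6]
opening: 0.656
```

```bash
python3 - <<'E'
from marks import *
f=wgrab('w12');e=f['s']['eef_pos'];print(e,f['s']['tcp_rot'],f['s']['contact_force'],f['s']['qpos'][5])
marks(f,e[:2],e[2]+1)
E
```

```text
[546.4812924  191.67496155 131.49418693] [ 3.14096596e+00  4.91441910e-04 -5.35732395e-01] [-0.44243423  0.55674237 -1.58886989] 2.4413139439237463
[302.6 259.1] 164 [536.7 170.2 132.5] -1.999
[212.5 268.8] 161 [555.4 213.5 132.5] 1.181
line -1.9794290322640156 mid [546.  191.8 132.5]
```

View pics/w12.png

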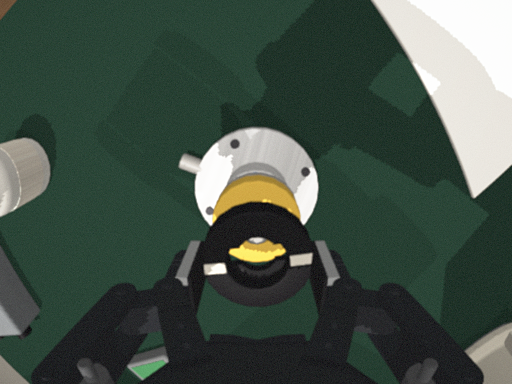

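The marks stand at 1.162 rad against the lugs' 1.154. I'm centring and descending slowly.

servo_tool([
  [[0.13, 0.02, -0.6], 0, 5.0],
  [[0, 0, -0.5], 0, 5.0],
  [[0, 0, 0], 0, 5.0],
  [[0, 0, 0], 0, 5.0],
])

```text
clock: 19.25
eef_pos: [547.4, 192.6, 120.3]
tcp_rot: [3.141, 0.001, -0.537]
contact_force: [-0.4, -0.7, -0.2]
opening: 0.655
```

servo_tool([
  [[0, 0, -0.3], 0, 5.0],
  [[0, 0, -0.3], 0, 5.0],
  [[0, 0, -0.2], 0, 5.0],
  [[0, 0, 0], 0, 5.0],
])

```text
clock: 19.58
eef_pos: [547.4, 192.6, 112.3]
tcp_rot: [3.141, 0.001, -0.537]
contact_force: [-0.0, -0.8, -1.4]
opening: 0.651
```

servo_tool([
  [[0.04, -0.06, -0.2], 0, 5.0],
  [[0, 0, -0.2], 0, 5.0],
  [[0, 0, 0], 0, 5.0],
])

```text
clock: 19.83
eef_pos: [548.0, 192.0, 108.4]
tcp_rot: [3.141, 0.0, -0.537]
contact_force: [0.3, -0.6, -1.4]
opening: 0.656
```

servo_tool([
  [[0, 0, -0.1], 0, 5.0],
  [[0, 0, -0.1], 0, 5.0],
  [[0, 0, 0], 0, 5.0],
])

```text
clock: 20.08
eef_pos: [548.1, 192.0, 106.7]
tcp_rot: [3.141, 0.0, -0.537]
contact_force: [0.3, -0.0, -1.7]
opening: 0.657
```

servo_tool([
  [[0, 0, -0.1], 0, 5.0],
  [[0, 0, 0], 0, 5.0],
])

```text
clock: 20.25
eef_pos: [548.1, 192.1, 105.7]
tcp_rot: [3.142, 0.0, -0.537]
contact_force: [1.1, 0.3, -2.0]
opening: 0.653
```

servo_tool([
  [[0, 0, -0.1], 0, 5.0],
  [[0, 0, 0], 0, 5.0],
])

```text
clock: 20.42
eef_pos: [548.1, 192.0, 104.7]
tcp_rot: [3.141, 0.0, -0.537]
contact_force: [-0.5, 0.2, -0.9]
opening: 0.656
```

servo_tool([
  [[0, 0, -0.1], 0, 5.0],
  [[0, 0, 0], 0, 5.0],
])

```text
clock: 20.58
eef_pos: [548.1, 192.0, 103.7]
tcp_rot: [3.142, 0.0, -0.537]
contact_force: [0.6, -0.1, -1.5]
opening: 0.657
```

servo_tool([
  [[0, 0, -0.1], 0, 5.0],
  [[0, 0, 0], 0, 5.0],
])

```text
clock: 20.75
eef_pos: [548.1, 192.0, 102.7]
tcp_rot: [3.141, 0.0, -0.537]
contact_force: [-0.6, 0.3, -2.3]
opening: 0.649
```

It drops past the 91 mm lug top with no force. I'm continuing to the spacer.

servo_tool([
  [[0, 0, -0.1], 0, 5.0],
  [[0, 0, -0.1], 0, 5.0],
  [[0, 0, 0], 0, 5.0],
])

```text
clock: 21.0
eef_pos: [548.1, 192.0, 100.6]
tcp_rot: [3.141, 0.0, -0.537]
contact_force: [-0.2, -0.5, -1.8]
opening: 0.652
```

servo_tool([
  [[0, 0, -0.1], 0, 5.0],
  [[0, 0, 0], 0, 5.0],
])

```text
clock: 21.17
eef_pos: [548.1, 192.0, 99.6]
tcp_rot: [3.141, 0.0, -0.537]
contact_force: [-0.8, 0.8, -1.4]
opening: 0.652
```

servo_tool([
  [[0, 0, -0.1], 0, 5.0],
  [[0, 0, 0], 0, 5.0],
])

```text
clock: 21.33
eef_pos: [548.2, 192.1, 99.0]
tcp_rot: [-3.141, -0.0, -0.537]
contact_force: [-1.5, -0.5, 3.6]
opening: 0.653
```

servo_tool([
  [[0, 0, -0.1], 0, 5.0],
  [[0, 0, 0], 0, 5.0],
])

```text
clock: 21.5
eef_pos: [548.2, 192.1, 98.0]
tcp_rot: [-3.141, -0.0, -0.537]
contact_force: [-1.4, -0.3, 4.8]
opening: 0.655
```

The spring makes contact at TCP 99, as predicted. I'm pressing to about 5.5 mm (TCP 93.5).

servo_tool([
  [[0, 0, -0.1], 0, 5.0],
  [[0, 0, -0.1], 0, 5.0],
  [[0, 0, 0], 0, 5.0],
])

```text
clock: 21.75
eef_pos: [548.3, 192.1, 96.1]
tcp_rot: [-3.141, -0.0, -0.537]
contact_force: [-3.3, -1.0, 6.3]
opening: 0.653
```

servo_tool([
  [[0, 0, -0.1], 0, 5.0],
  [[0, 0, -0.1], 0, 5.0],
  [[0, 0, 0], 0, 5.0],
])

```text
clock: 22.0
eef_pos: [548.3, 192.1, 94.3]
tcp_rot: [-3.141, -0.0, -0.537]
contact_force: [-3.1, -1.4, 8.9]
opening: 0.655
```

servo_tool([
  [[-0.02, 0, -0.1], 0, 5.0],
  [[0, 0, 0], 0, 5.0],
])

```text
clock: 22.17
eef_pos: [548.3, 192.1, 93.5]
tcp_rot: [-3.141, -0.001, -0.537]
contact_force: [-2.5, -0.9, 9.5]
opening: 0.657
```

servo_tool([
  [[0, 0, 0], 0.06, 5.0],
  [[0, 0, 0], 0.06, 5.0],
  [[0, 0, 0], 0.06, 5.0],
  [[0, 0, 0], 0, 5.0],
])

```text
clock: 22.5
eef_pos: [549.1, 192.5, 93.9]
tcp_rot: [-3.14, -0.002, -0.353]
contact_force: [-0.6, 0.4, 10.1]
opening: 0.658
```

servo_tool([
  [[0, 0, 0], 0.08, 5.0],
  [[0, 0, 0], 0.08, 5.0],
  [[0, 0, 0], 0.08, 5.0],
  [[0, 0, 0], 0.08, 5.0],
  [[0, 0, 0], 0, 5.0],
])

```text
clock: 22.92
eef_pos: [549.4, 192.6, 94.0]
tcp_rot: [-3.14, -0.003, -0.032]
contact_force: [-0.4, 0.3, 9.3]
opening: 0.655
```

servo_tool([
  [[0, 0, 0], 0.08, 5.0],
  [[0, 0, 0], 0.08, 5.0],
  [[0, 0, 0], 0.08, 5.0],
  [[0, 0, 0], 0.08, 5.0],
  [[0, 0, 0], 0, 5.0],
])

```text
clock: 23.33
eef_pos: [549.4, 192.6, 94.0]
tcp_rot: [-3.141, -0.003, 0.288]
contact_force: [-0.7, 0.2, 10.3]
opening: 0.653
```

servo_tool([
  [[0, 0, 0], 0.11, 5.0],
  [[0, 0, 0], 0.11, 5.0],
  [[0, 0, 0], 0.11, 5.0],
  [[0, 0, 0], 0.1, 5.0],
  [[0, 0, 0], 0, 5.0],
])

```text
clock: 23.75
eef_pos: [549.4, 192.6, 94.0]
tcp_rot: [3.141, -0.003, 0.719]
contact_force: [0.0, 0.4, 9.0]
opening: 0.654
```

```bash
python3 - <<'E'
from marks import *
f=wgrab('w13');e=f['s']['eef_pos'];print(e,f['s']['tcp_rot'],f['s']['contact_force'],f['s']['qpos'][5])
marks(f,e[:2],e[2]+1)
E
```

```text
[549.36842485 192.6268826   93.98913499] [ 3.14053363e+00 -3.02817764e-03  7.19049413e-01] [0.04484191 0.36457147 9.033514  ] 1.1861821315033043
[302.4 259. ] 152 [566.6 176.4  95. ] -0.756
[211.9 268.7] 144 [531.2 207.8  95. ] 2.446
line -0.7256563320119414 mid [548.9 192.1  95. ]
```

View pics/w13.png

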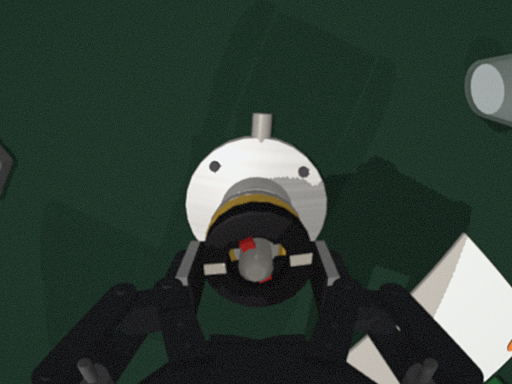

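The lugs now show at (247,244) and (265,278). The marks are 1.26 rad from the lug line, inside the lock range. I'm easing up 1 mm, releasing and looking.

servo_tool([
  [[0, 0, 0.08], 0, 5.0],
  [[0, 0, 0], 0, 5.7],
  [[0, 0, 0], 0, 6.2],
  [[0, 0, 0], 0, 7.0],
  [[0, 0, 0], 0, 7.5],
])

```text
clock: 24.22
eef_pos: [547.8, 192.0, 93.3]
tcp_rot: [-3.141, 0.0, 0.713]
contact_force: [-0.6, -0.1, -0.5]
opening: 0.884
```

servo_tool([
  [[0, 0, 0], 0, 7.8],
  [[0, 0, 0], 0, 7.8],
  [[0, 0, 2], 0, 7.8],
  [[0, 0, 3], 0, 7.8],
  [[-1, 0, 2], 0, 7.8],
])

```text
clock: 24.63
eef_pos: [539.6, 192.3, 165.2]
tcp_rot: [3.141, -0.002, 0.712]
contact_force: [0.5, 0.2, -0.0]
opening: 0.911
```

servo_tool([
  [[-2.5, -2.0, 0], 0, 7.8],
  [[-2.5, -2.0, 0], 0, 7.8],
  [[0, -1.0, 0], 0, 7.8],
  [[0, 0, 0], 0, 7.8],
  [[0, 0, 0], 0, 7.8],
])

```text
clock: 25.05
eef_pos: [488.6, 142.0, 163.9]
tcp_rot: [3.141, -0.001, 0.712]
contact_force: [1.5, 0.6, 0.3]
opening: 0.913
```

```bash
python3 - <<'E'
from hold import *
from marks import marks
f=wgrab('w14');print(f['s']['eef_pos'],f['s']['opening'],f['s']['contact_force'])
C=wcloud(f);Z=C[...,2]
holder(f,(180,30,340,200))
print('clamp',outer(f,abs(Z-96)<3.5,(160,30,340,200),96))
rr=np.hypot(C[...,0]-548,C[...,1]-192)
a=np.arctan2(C[...,1]-192,C[...,0]-548);m=(rr<28)&(rr>18)&(Z>85)&(Z<108)
print(m.sum(),np.median(Z[m]),[np.median(Z[m&(a>t)&(a<t+np.pi/2)]).round(1) for t in(-np.pi,-np.pi/2,0,np.pi/2)])
marks(f,(547.7,191.9),96)
g=cv2.resize(f['frame'][30:180,170:330][:,:,::-1],None,fx=4,fy=4,interpolation=cv2.INTER_CUBIC);cv2.imwrite('pics/w14c.png',g[:600])
f=eyes.grab_frame('side');cv2.imwrite('pics/s14.png',cv2.resize(f['frame'][130:190,185:275][:,:,::-1],None,fx=7,fy=7,interpolation=cv2.INTER_CUBIC))
E
```

```text
[488.56911458 141.99009494 163.87611227] 0.9127078533188696 [1.48653909 0.6139508  0.25326154]
seat []
lugs [[250.8  89.1]
 [264.6 118.4]] [80 78] [[552.1 202.   91. ]
 [543.  181.7  91. ]] mid [547.6 191.9  91. ] ang 1.1456297708552226 sep 22.238217079151934
clamp [array([549. , 191.9,  29.1]), array([549.1, 192. ,  15.9])]
3188 96.26867193308436 [np.float64(96.2), np.float64(96.3), np.float64(96.2), np.float64(96.3)]
[292.9  98.5] 121 [565.8 176.8  96. ] -0.697
[222.4 107.3] 117 [530.7 208.4  96. ] 2.372
line -0.7333124473719698 mid [548.2 192.6  96. ]
```

View pics/w14c.png

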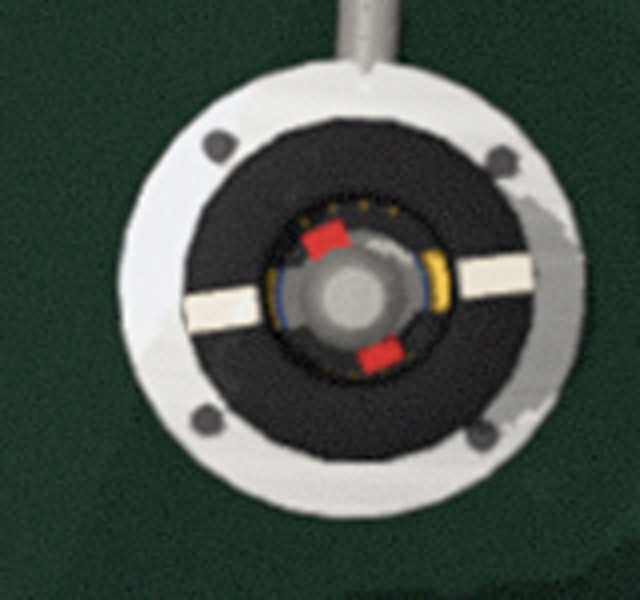

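View pics/s14.png

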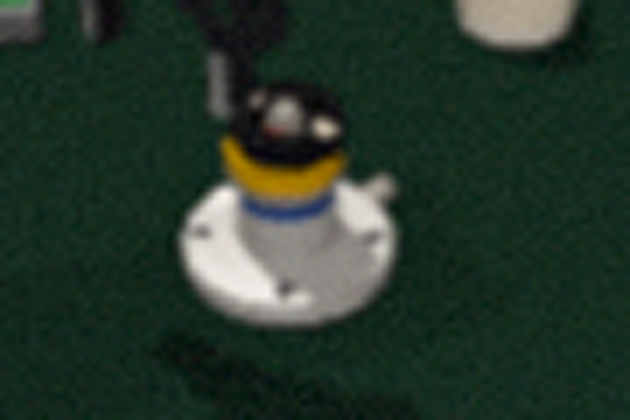

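The clamp top is level at 96.2 mm, so its underside is at about 80. It is centred within 1.3 mm, with the red lugs sitting over the lip well away from the notches. The gripper is clear, so I'm handing in.

```bash
python3 -c "
from rig import r
print(r.sign_off())"
```

```text
the job is handed in; nothing more can be done
None
```

The filter holder is assembled and handed in at about 25 s of the 72 s allowed. `sign_off` gives no verdict, so what follows is from my own checks.

**What I did:** I put the support disc on the post, then the spacer. The camera showed the lugs at about 1.15 rad, so I turned the clamp ring to match and it dropped over them without resistance. I pressed it down 5–5.5 mm, turned it 1.26 rad and let go.

**Last checks:**
- **Lock:** the clamp ring's top is level at 96.2 mm, so its underside is at about 80 mm, which is the locked height. Its notches stand about 1.26 rad from the lugs.
- **Centring:** the clamp ring is within about 1.3 mm of the post axis. The support disc and spacer were within about 0.6 mm when placed. I did not measure those two again after locking.
- **Force:** the wrist reading while pressing and turning stayed near 10 N, or about 12 N allowing for a −1.7 N offset. That is well under the 30 N limit.
- **Clearance:** the gripper was empty and well clear of the stack at hand-in. I did not touch the bystanders or the gasket.

**Disagreements:** The camera-to-clamp centring readings differed by about 1 mm, within the calibration tolerance. The wrist showed 6–12 N upward each time the gripper closed on a part on the board. I took this to be the pads swinging forward as they closed, and it had no visible effect.

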